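Nozzles into the cleaning carrier in cylinder order

ROBOT

A 7-joint arm with a two-finger parallel gripper is mounted at the origin on the work surface. World frame = base frame: x ahead of the robot, y to its left, z up, the work surface at z = 0. Lengths are in m, angles in degrees, forces in N, time in s.
With the tool pointing down it reaches from about 0.4 to 0.875 m from the base axis. Payload 6.5 kg.
Tool frame: the origin (TCP) lies on the centre line of the jaws, within the pads' length; the fingertips stand 25 mm ahead of it and the grasp point (between the pads) lies 6 mm ahead of it; z points along the fingers, y is the line along which they close (so a half turn about z gives the same grasp; the last joint's range is limited). The gripper opens to 88 mm and grips with 3 to 60 N. Pads are 18 mm wide; open, the fingers measure 123 mm over their backs; the gripper's body (75 mm by 187 mm) begins 45 mm behind the grasp point.
Start: joints at [66.28, 30.733, -0.252, 88.115, 0.149, 61.152, -4.079], TCP at [0.222, -0.611, 0.264] pointing down, gripper open.
Joint ranges: [-154.64, 154.64], [-21.42, 123.67], [-72.66, 72.17], [13.99, 137.28], [-74.86, 254.86], [10.95, 109.41], [-158.01, 158.01]. Speed limits (degrees/s): [136.94, 136.94, 180, 180, 180, 180, 180].

INTERFACE

Orientations are given as a 3x3 rotation matrix whose columns are the frame's x, y, z axes.
In Python, from cell import manip gives the robot as it stands. Calls block until the motion is done:
- manip.goto(position, orientation): joint-space move of the TCP to a pose.
- manip.movel(position, orientation=None, vel=0.15, force_limit=None): straight line of the TCP; orientation=None keeps the orientation; vel is the mean speed in m/s. With force_limit (N) it stops when the force on the tool has changed by that much, and returns True; else False.
- manip.set_joints(angles): joint-space move.
- manip.move_gripper(opening, grasp_force=None): opening from 0.0 (shut) to 1.0 (fully open); grasp_force is the grip in N (None keeps the last); returns when the fingers have stopped.
- manip.sleep(seconds).
- manip.ik(position, orientation): joint angles nearest the present ones, or None.
- manip.grab_frame(name): name is "scene" or "top" or "wrist"; returns a dict with "image" (400x640x3 uint8, red, green, blue), "fx", "fy", "cx", "cy" (pixels), "T" (4x4, takes a point from camera to world coordinates). Camera axes: x right, y down, z forward; pixel columns grow to the right and rows downward; lengths in m; the calibration is good to about 2 mm. A picture is of the moment at which its call begins. There is no depth.
A pose or a line that the arm cannot do raises manip.IKError and nothing moves.
- manip.sign_off(): hands the job in; it is judged then, once.
Readings, each from a call of its own:
- manip.get_time(): time.
- manip.get_joints(): joint angles.
- manip.get_dq(): joint speeds.
- manip.get_joint_torque(): joint torques, N m.
- manip.get_eef_pos(): TCP position.
- manip.get_eef_rot(): TCP orientation.
- manip.get_contact_force(): force on the tool from outside, world axes, zero at the start.
- manip.get_torque(): the same for the moment, N m.
- manip.get_gripper_width(): opening from 0.0 (shut) to 1.0 (fully open).
- manip.get_grasp_force(): force on a finger pad.
Only numpy, scipy, OpenCV 4.12 (cv2) and the standard library are available. Lean on these libraries where they do the work, as an engineer would, in place of code of your own. Each camera call takes 0.05 s, during which the arm holds its last target. There are 200 camera calls.

TASK

The four stripped injectors stand in cylinder order in the stand, each with its own nozzle resting on top; the red end of the stand is cylinder one. Move the four nozzles into the wells of the cleaning carrier, upright and in the same order counted from the carrier's red end, so that every nozzle can go back to its own injector. Set each nozzle down gently, do not drop or topple any, and leave the injectors standing in the stand.

Things in the scene. Friction and masses are not known exactly. Their poses are not given: they have to be found in the camera images.
- noz_yellow_mid (a point): Injector nozzle with a yellow painted shoulder, loose, dull steel, upright with its tip up, 76 mm tall: plain round body of 22 mm diameter for the lower 50 mm (flat foot), above it a yellow shoulder and a thin stem of 9 mm diameter, 0.12 kg. This point is on its axis, half-way up (38 mm above the foot); z points to the tip. At the start it stands free on the flat top face of the yellow-capped injector.
- noz_blue_mid (a point): Injector nozzle with a blue painted shoulder, loose, dull steel, upright with its tip up, 76 mm tall: plain round body of 22 mm diameter for the lower 50 mm (flat foot), above it a blue shoulder and a thin stem of 9 mm diameter, 0.12 kg. This point is on its axis, half-way up (38 mm above the foot); z points to the tip. At the start it stands free on the flat top face of the blue-capped injector.
- noz_green_mid (a point): Injector nozzle with a green painted shoulder, loose, dull steel, upright with its tip up, 76 mm tall: plain round body of 22 mm diameter for the lower 50 mm (flat foot), above it a green shoulder and a thin stem of 9 mm diameter, 0.12 kg. This point is on its axis, half-way up (38 mm above the foot); z points to the tip. At the start it stands free on the flat top face of the green-capped injector.
- noz_white_mid (a point): Injector nozzle with a white painted shoulder, loose, dull steel, upright with its tip up, 76 mm tall: plain round body of 22 mm diameter for the lower 50 mm (flat foot), above it a white shoulder and a thin stem of 9 mm diameter, 0.12 kg. This point is on its axis, half-way up (38 mm above the foot); z points to the tip. At the start it stands free on the flat top face of the white-capped injector.
- inj_yellow: Injector holder with a yellow blanking cap on its side inlet, standing nozzle end up in one of the four bores of the strip-down stand, loose (its 34 mm collar rests on the stand's top plate), 103 mm long, 0.4 kg. Origin at the centre of its lower end, z up; the flat 27 mm top face on which its nozzle stands is 103 mm above the origin. It stays where it is.
- inj_blue: Injector holder with a blue blanking cap on its side inlet, standing nozzle end up in one of the four bores of the strip-down stand, loose (its 34 mm collar rests on the stand's top plate), 103 mm long, 0.4 kg. Origin at the centre of its lower end, z up; the flat 27 mm top face on which its nozzle stands is 103 mm above the origin. It stays where it is.
- inj_green: Injector holder with a green blanking cap on its side inlet, standing nozzle end up in one of the four bores of the strip-down stand, loose (its 34 mm collar rests on the stand's top plate), 103 mm long, 0.4 kg. Origin at the centre of its lower end, z up; the flat 27 mm top face on which its nozzle stands is 103 mm above the origin. It stays where it is.
- inj_white: Injector holder with a white blanking cap on its side inlet, standing nozzle end up in one of the four bores of the strip-down stand, loose (its 34 mm collar rests on the stand's top plate), 103 mm long, 0.4 kg. Origin at the centre of its lower end, z up; the flat 27 mm top face on which its nozzle stands is 103 mm above the origin. It stays where it is.
- strip_stand: Dark steel strip-down stand, fixed, 80 x 232 x 66 mm. Origin at the centre of its underside, z up. The end plate at its +y end is painted red: the number-one end. Four bores in a row, 1 to 4 from the red end, at y = +82.5, +27.5, -27.5, -82.5 mm (x = 0). Top plate at z = 62 mm; injectors' top faces at z = 110 mm, nozzle mid-points at 148 mm, tips at 186 mm.
- carrier: Stainless steel carrier block of the cleaning bath, fixed, 68 x 270 mm, lying any way round. Origin at the centre of its underside, z up. The lug at its +y end is painted red: the number-one end. Four wells in a row, 1 to 4 from the red end, at y = +82.5, +27.5, -27.5, -82.5 mm (x = 0): 36 mm wide, floor at z = 8 mm, block top at 20 mm, lugs 30 mm high.

How it is judged (in metres and radians):
At the end, for the whole second after the job is handed in: Each nozzle stands upright (0.15 rad), at rest and released on the floor of the carrier well (12 mm across, 6 mm in height) whose number from the red end is that of its own injector's bore from the stand's red end; every injector is upright within 12 mm of where it stood (((y of inj_yellow in the frame of strip_stand between 0.0625 and 0.1025 m and y of noz_yellow_mid in the frame of carrier between 0.0705 and 0.0945 m) or (y of inj_yellow in the frame of strip_stand between 0.0075 and 0.0475 m and y of noz_yellow_mid in the frame of carrier between 0.0155 and 0.0395 m) or (y of inj_yellow in the frame of strip_stand between -0.0475 and -0.0075 m and y of noz_yellow_mid in the frame of carrier between -0.0395 and -0.0155 m) or (y of inj_yellow in the frame of strip_stand between -0.1025 and -0.0625 m and y of noz_yellow_mid in the frame of carrier between -0.0945 and -0.0705 m)) and x of noz_yellow_mid in the frame of carrier between -0.012 and 0.012 m and z of noz_yellow_mid in the frame of carrier between 0.04 and 0.052 m and angle between each of noz_yellow_mid, noz_blue_mid, noz_green_mid, noz_white_mid's own z axis and vertical below 0.15 rad and linear speed of each of noz_yellow, noz_blue, noz_green, noz_white below 0.02 m/s and distance of each of inj_yellow, inj_blue, inj_green, inj_white from where it was at the start of the episode below 0.012 m and angle between each of inj_yellow, inj_blue, inj_green, inj_white's own z axis and vertical below 0.12 rad and ((y of inj_blue in the frame of strip_stand between 0.0625 and 0.1025 m and y of noz_blue_mid in the frame of carrier between 0.0705 and 0.0945 m) or (y of inj_blue in the frame of strip_stand between 0.0075 and 0.0475 m and y of noz_blue_mid in the frame of carrier between 0.0155 and 0.0395 m) or (y of inj_blue in the frame of strip_stand between -0.0475 and -0.0075 m and y of noz_blue_mid in the frame of carrier between -0.0395 and -0.0155 m) or (y of inj_blue in the frame of strip_stand between -0.1025 and -0.0625 m and y of noz_blue_mid in the frame of carrier between -0.0945 and -0.0705 m)) and x of noz_blue_mid in the frame of carrier between -0.012 and 0.012 m and z of noz_blue_mid in the frame of carrier between 0.04 and 0.052 m and ((y of inj_green in the frame of strip_stand between 0.0625 and 0.1025 m and y of noz_green_mid in the frame of carrier between 0.0705 and 0.0945 m) or (y of inj_green in the frame of strip_stand between 0.0075 and 0.0475 m and y of noz_green_mid in the frame of carrier between 0.0155 and 0.0395 m) or (y of inj_green in the frame of strip_stand between -0.0475 and -0.0075 m and y of noz_green_mid in the frame of carrier between -0.0395 and -0.0155 m) or (y of inj_green in the frame of strip_stand between -0.1025 and -0.0625 m and y of noz_green_mid in the frame of carrier between -0.0945 and -0.0705 m)) and x of noz_green_mid in the frame of carrier between -0.012 and 0.012 m and z of noz_green_mid in the frame of carrier between 0.04 and 0.052 m and ((y of inj_white in the frame of strip_stand between 0.0625 and 0.1025 m and y of noz_white_mid in the frame of carrier between 0.0705 and 0.0945 m) or (y of inj_white in the frame of strip_stand between 0.0075 and 0.0475 m and y of noz_white_mid in the frame of carrier between 0.0155 and 0.0395 m) or (y of inj_white in the frame of strip_stand between -0.0475 and -0.0075 m and y of noz_white_mid in the frame of carrier between -0.0395 and -0.0155 m) or (y of inj_white in the frame of strip_stand between -0.1025 and -0.0625 m and y of noz_white_mid in the frame of carrier between -0.0945 and -0.0705 m)) and x of noz_white_mid in the frame of carrier between -0.012 and 0.012 m and z of noz_white_mid in the frame of carrier between 0.04 and 0.052 m); the robot touches nothing.
It fails at once if a nozzle is let fall from more than about 25 mm ((linear speed of noz_yellow above 0.7 m/s and contact force between the fingers and noz_yellow below 0.1 N) or (linear speed of noz_blue above 0.7 m/s and contact force between the fingers and noz_blue below 0.1 N) or (linear speed of noz_green above 0.7 m/s and contact force between the fingers and noz_green below 0.1 N) or (linear speed of noz_white above 0.7 m/s and contact force between the fingers and noz_white below 0.1 N)).
It fails at once if a nozzle is toppled (angle between any of noz_yellow_mid, noz_blue_mid, noz_green_mid, noz_white_mid's own z axis and vertical above 0.8 rad).
It fails at once if an injector is tipped or pulled out of the stand (distance of any of inj_yellow, inj_blue, inj_green, inj_white from where it was at the start of the episode above 0.02 m or angle between any of inj_yellow, inj_blue, inj_green, inj_white's own z axis and vertical above 0.25 rad).
It also fails if it takes over 99 s, if anything falls off the work surface, if the arm or the gripper's body presses on something with over 40 N, if the wrist force passes 120 N, or if a joint passes its speed limit or range.

## Working session

There is one attempt and no reset: what is moved stays moved. The work goes in short steps, each a Python script; the robot and the scene stay as the last script left them, time stands still between calls to the robot, and variables do not carry over. Pictures are saved under pics/ and viewed, at most 14 in all, crops included, and the job is handed in when it is done.

```bash
mkdir -p pics
python3 - <<'E'
from cell import manip
import cv2
for n in("scene","top"):
    f=manip.grab_frame(n); cv2.imwrite(f"pics/{n}0.png",f["image"][:,:,::-1]); print(n,f["fx"],f["cx"],f["cy"],f["T"].round(3).tolist())
print(manip.get_time(),manip.get_eef_rot())
E
```

```text
scene 387.8327980018396 319.4552194003594 204.40207749754532 [[0.07, 0.559, -0.826, 1.14], [0.998, -0.041, 0.056, -0.046], [-0.003, -0.828, -0.561, 0.534], [0.0, 0.0, 0.0, 1.0]]
top 437.7146790548171 320.11909045917946 209.08909180467916 [[0.012, -0.989, 0.144, 0.413], [-1.0, -0.013, -0.006, -0.005], [0.008, -0.144, -0.99, 0.96], [0.0, 0.0, 0.0, 1.0]]
0.1 [[ 9.40092545e-01  3.40918806e-01 -6.12601310e-04]
 [ 3.40919345e-01 -9.40091466e-01  1.42696213e-03]
 [-8.94230376e-05 -1.55032410e-03 -9.99998794e-01]]
```

View pics/scene0.png

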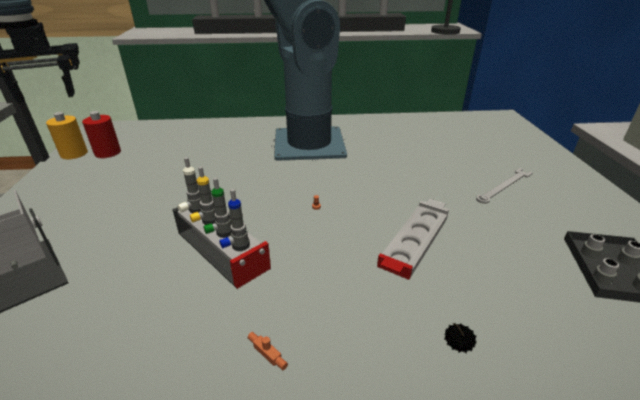

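View pics/top0.png

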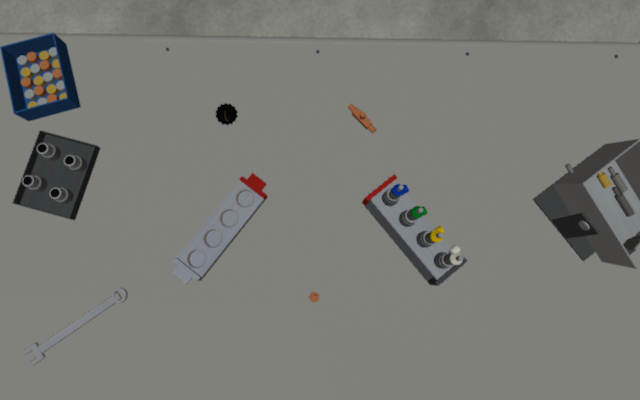

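Run:
```python
import cv2
s=cv2.imread("pics/scene0.png");t=cv2.imread("pics/top0.png")
r=lambda im,x0,x1,y0,y1,k:cv2.resize(im[y0:y1,x0:x1],None,fx=k,fy=k,interpolation=cv2.INTER_CUBIC)
a=r(t,355,475,165,290,4.8);b=r(s,165,285,150,290,4.2857)
import numpy as np
b=cv2.copyMakeBorder(b,0,max(0,600-b.shape[0]),0,0,cv2.BORDER_CONSTANT)
cv2.imwrite("pics/c1.png",r(t,355,475,165,290,4.8))
cv2.imwrite("pics/c2.png",r(t,165,275,165,290,4.8))
```

```text
(no output)
```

View pics/c1.png

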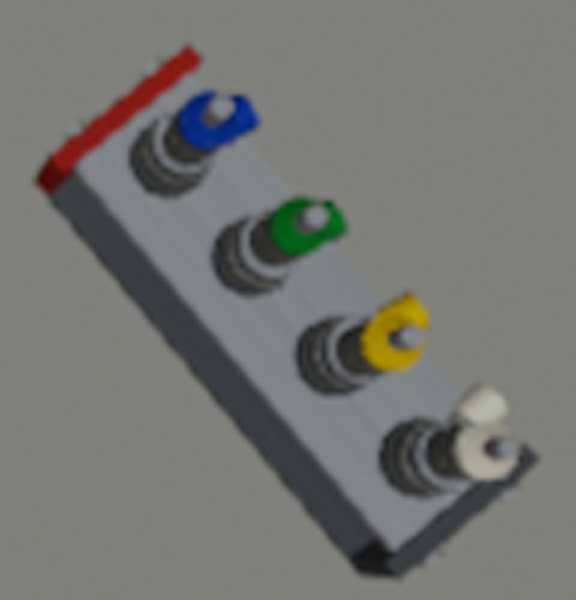

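View pics/c2.png

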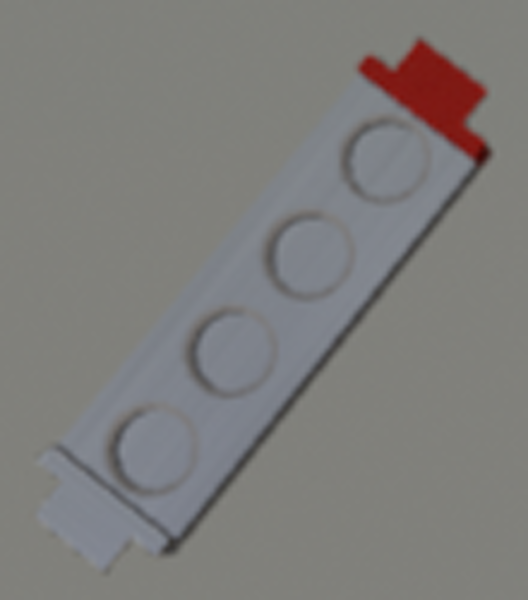

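```bash
cat > h.py <<'E'
import numpy as np, cv2
from cell import manip
def ray(f,uv,z):
    d=f["T"][:3,:3]@[(uv[0]-f["cx"])/f["fx"],(uv[1]-f["cy"])/f["fy"],1]; o=f["T"][:3,3]
    return (o+d*(z-o[2])/d[2])[:2]
def row(P):  # fit of four in a line, pitch 55 mm -> centre, unit direction to no. 1
    P=np.array(P); k=np.array([82.5,27.5,-27.5,-82.5])/1e3; c=P.mean(0); d=(P-c).T@k; u=d/np.linalg.norm(d)
    fit=c+np.outer(k,u); print("pitch",np.linalg.norm(d)/(k@k),"resid mm",((P-fit)*1e3).round(1).tolist()); return fit,u
def rots(u):  # tool down, closing across the row: two half-turn choices
    out=[]
    for s in(1,-1):
        y=s*np.array([-u[1],u[0],0]); z=np.array([0,0,-1.]); out.append(np.c_[np.cross(y,z),y,z])
    return out
E
python3 - <<'E'
from h import *
f=manip.grab_frame("top")
S=[(355+x/4.8,165+y/4.8) for x,y in((222,103),(316,213),(411,335),(508,447))]
W=[(165+x/4.8,165+y/4.8) for x,y in((388,160),(311,256),(233,352),(154,449))]
s,u=row([ray(f,p,.186) for p in S]); w,v=row([ray(f,p,.020) for p in W])
print(s.round(4).tolist(),u,w.round(4).tolist(),v)
np.savez("m.npz",s=s,u=u,w=w,v=v)
for n,P,d,zs in(("s",s,u,(.144,.3)),("w",w,v,(.054,.3))):
    for R in rots(d):
        for i in(0,3):
            for z in zs:
                q=manip.ik([*P[i],z],R); print(n,i,z,None if q is None else np.round(q))
# look from above the stand with the wrist camera
c=s.mean(0); 
for R in rots(u):
    try: manip.goto([*c,.36],R); break
    except manip.IKError: print("no")
g=manip.grab_frame("wrist"); cv2.imwrite("pics/w1.png",g["image"][:,:,::-1]); print(manip.get_time(),g["T"].round(3).tolist(),g["fx"])
E
```

```text
pitch 0.9969130632782437 resid mm [[-0.5, -0.1], [1.0, -0.1], [-1.3, 0.2], [0.7, 0.1]]
pitch 0.9967318487007764 resid mm [[-0.0, 0.2], [-0.3, 0.1], [-0.0, -0.0], [0.4, -0.2]]
[[0.5692, -0.1554], [0.5264, -0.19], [0.4836, -0.2245], [0.4407, -0.259]] [0.77857474 0.62755189] [[0.5713, 0.1508], [0.5274, 0.1839], [0.4834, 0.217], [0.4395, 0.2501]] [ 0.7987174  -0.60170633]
s 0 0.144 [ 52.  50. -62. 100.  50.  62. 101.]
s 0 0.3 [ 53.  36. -61.  93.  33.  71. 114.]
s 3 0.144 [ 71.  44. -62. 112.  48.  55. 114.]
s 3 0.3 [ 73.  26. -61. 104.  25.  65. 132.]
s 0 0.144 [ 22.  35. -15. 102.  12.  45. -50.]
s 0 0.3 [ 24.  24. -17.  95.   8.  63. -47.]
s 3 0.144 [ 34.  28. -11. 114.   8.  39. -33.]
s 3 0.3 [ 36.  15. -13. 106.   4.  59. -29.]
w 0 0.054 [  4.  46. -32. 102.  35.  42.   6.]
w 0 0.3 [ 18.  32. -53.  93.  27.  68.  12.]
w 3 0.054 [ -1.  45. -44. 114.  49.  41. -23.]
w 3 0.3 [ 15.  27. -64. 105.  27.  65.  -5.]
w 0 0.054 [ -17.   42.   -3.  103.    4.   35. -149.]
w 0 0.3 [   1.   25.  -27.   94.   12.   64. -156.]
w 3 0.054 [ -58.   41.   31.  118.  -39.   32. -126.]
w 3 0.3 [ -77.   19.   52.  110.  -18.   60. -144.]
2.1583 [[-0.626, 0.743, 0.235, 0.444], [0.78, 0.597, 0.189, -0.258], [0.0, 0.302, -0.953, 0.481], [0.0, 0.0, 0.0, 1.0]] 319.709709169879
```

View pics/w1.png

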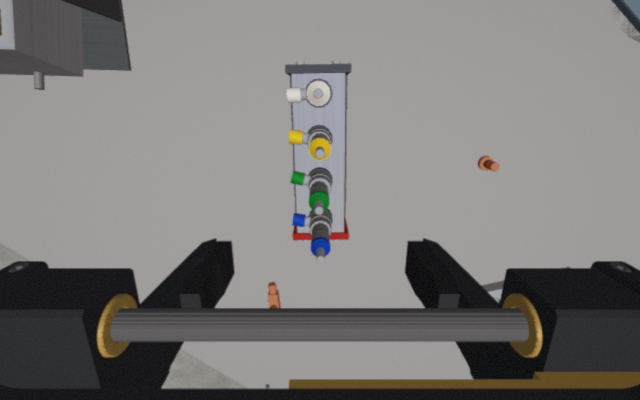

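Run:
```python
from h import *
m=np.load("m.npz"); g=manip.grab_frame("wrist")
s2,u2=row([ray(g,p,.186) for p in((320,256.5),(319,211),(320,154),(318,93.5))])
print(s2.round(4).tolist(),u2,((s2-m["s"])*1e3).round(1).tolist())
R=rots(m["v"])[0]; c=m["w"].mean(0)
s=(s2+m["s"])/2; s,u=row(s); np.savez("m2.npz",s=s,u=u,w=m["w"],v=m["v"])
# pick number 1
n=np.array([u[1],-u[0]]); R=rots(u)[1]
manip.goto([*s[0],.26],R); manip.move_gripper(1.0,10)
manip.movel([*s[0],.20],vel=.1)
for k in("wrist","scene"):
    f=manip.grab_frame(k); cv2.imwrite(f"pics/p1{k}.png",f["image"][:,:,::-1])
print(manip.get_time(),manip.get_eef_pos())
```

```text
pitch 0.9732117562119663 resid mm [[-2.8, -2.2], [1.6, 0.6], [-0.4, 0.9], [1.6, 0.8]]
[[0.5692, -0.1563], [0.5267, -0.1911], [0.4841, -0.2259], [0.4415, -0.2607]] [0.77396484 0.63322857] [[0.0, -0.8], [0.3, -1.1], [0.5, -1.4], [0.8, -1.7]]
pitch 0.999993315497876 resid mm [[-0.0, -0.0], [-0.0, -0.0], [0.0, 0.0], [0.0, 0.0]]
5.85 [ 0.56978957 -0.15595218  0.20080086]
```

View pics/p1wrist.png

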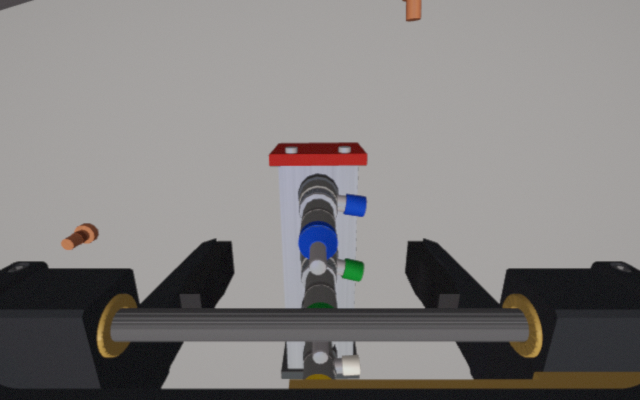

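The wrist picture shows the blue nozzle (stem tip at about (318,268)) centred between the open fingers (midline at about 320). The top and wrist measurements agree to within 2 mm, so I'll move nozzle 1 now.

```bash
cat >> h.py <<'E'
def pick(i,m):
    s,u=m["s"],m["u"]; R=rots(u)[1]
    manip.goto([*s[i],.26],R); manip.movel([*s[i],.154],vel=.12)
    manip.move_gripper(0.0,15); wd=manip.get_gripper_width(); print(i,"width mm",wd*88,"force",manip.get_grasp_force())
    assert 18<wd*88<26
    manip.movel([*s[i],.26],vel=.12)
def place(i,m):
    w,v=m["w"],m["v"]; R=rots(v)[0]
    manip.goto([*w[i],.2],R); manip.movel([*w[i],.07],vel=.12); print("held",manip.get_gripper_width()*88)
    hit=manip.movel([*w[i],.048],vel=.02,force_limit=4); print("hit",hit,"z",manip.get_eef_pos()[2])
def release(i,m):
    manip.move_gripper(1.0); p=manip.get_eef_pos(); manip.movel([p[0],p[1],.2],vel=.12); print("t",manip.get_time())
E
python3 - <<'E'
from h import *
m=np.load("m2.npz"); pick(0,m); place(0,m)
for k in("wrist","scene"):
    f=manip.grab_frame(k); cv2.imwrite(f"pics/q1{k}.png",f["image"][:,:,::-1])
print(manip.get_time())
E
```

```text
0 width mm 21.64407737870403 force 14.990962771698833
held 21.5827128219328
hit True z 0.051841655511431176
12.6583
```

View pics/q1wrist.png

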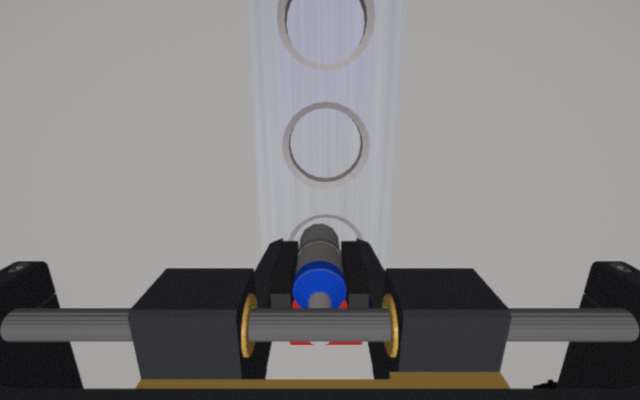

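View pics/q1scene.png

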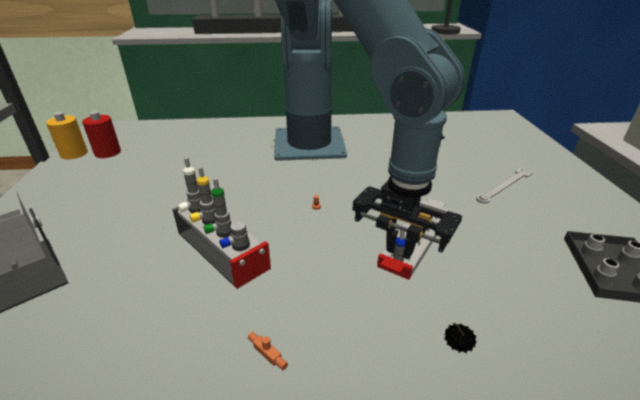

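The wrist picture shows the blue nozzle upright in well 1, with the wells' midline at about 325 against the nozzle at 320, which is about 2 mm. Contact came at the expected floor height. The scene picture shows the injectors undisturbed, so I'll release it and move the rest.

Run:
```python
from h import *
m=np.load("m2.npz"); release(0,m)
for i in(1,2,3): pick(i,m); place(i,m); release(i,m)
p=manip.get_eef_pos(); manip.movel([p[0],p[1],.3]); manip.goto([.50,-.02,.40],manip.get_eef_rot())
o=[]
for k in("top","scene"):
    f=manip.grab_frame(k)["image"][:,:,::-1]; cv2.imwrite(f"pics/e{k}.png",f)
    o.append(f)
print(manip.get_time())
```

```text
t 15.1167
1 width mm 21.511819818127815 force 14.978304896503687
held 21.643969601345535
hit True z 0.0518053854677408
t 25.475
2 width mm 21.223251812030053 force 14.988741176202893
held 21.49233521620238
hit True z 0.05179195470122637
t 36.2667
3 width mm 21.827428164497274 force 14.984610476531088
held 21.427396243674615
hit True z 0.051814600065164196
t 47.5083
49.55
```

View pics/etop.png

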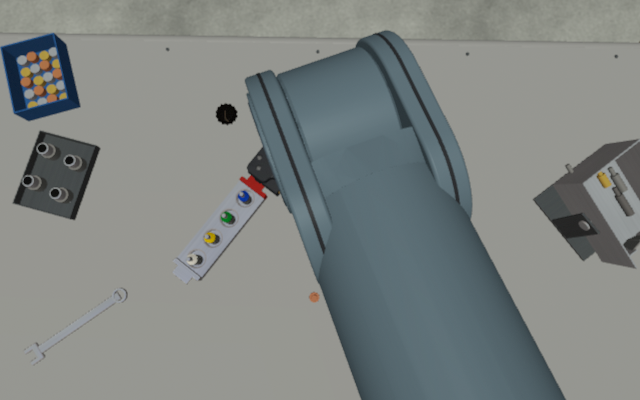

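View pics/escene.png

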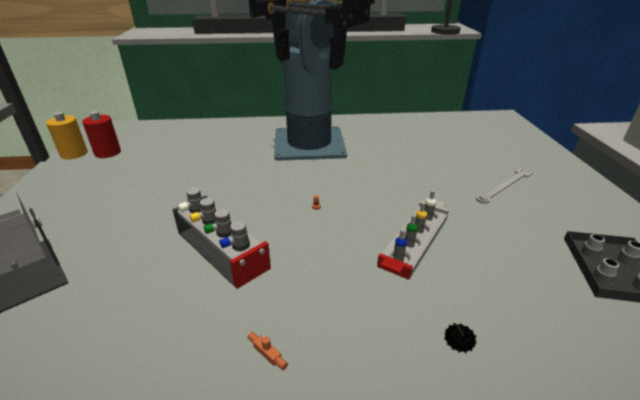

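The pictures show the four nozzles upright in the wells from the red lug: blue (245,198), green (228,218), yellow (211,238), white (194,259) in the top view. The injectors are all standing in the stand, and the arm is clear.

```bash
python3 -c "
from cell import manip
manip.sleep(.5);print(manip.sign_off())"
```

```text
the job is handed in; nothing more can be done
None
```

The job is handed in at about 50 s of the 99 s: all four nozzles stand upright in the carrier wells, blue, green, yellow, white from the red end, matching their injectors, which are all still standing in the stand; the sign-off call returned no verdict.

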